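Coat, close and pin a split casting mould, and hold it shut

TASK

Prepare the hinged casting mould for a pour: while it stands open, press the release-agent bottle's pump cap right down and let it spring back, then swing the hinged half shut. Push the long locking pin (leave the short flat-headed plug alone) down through the lined-up lugs until its collar sits on the top lug, and let go of it. The seal keeps the halves slightly ajar, so squeeze both halves tightly together between the fingers and finish while still holding the mould squeezed shut.

Things in the scene. Friction and masses are not known exactly. Their poses are not given: they have to be found in the camera images.
- cap_top (a point): Centre of the top of the pump cap: white, round, 27 mm across, 18 mm high, a short nozzle on its side, on top of a white bottle (57 mm across) fixed upright in a black socket on a 100 mm square steel plate. 169 mm above the worktop when up. Its x axis points along the nozzle, towards the mould.
- spray_cap (a joint): How far the pump cap is pressed down: 0 up, 0.008 m right down. A spring pushes it up with 1.5 N at the top and 5.5 N at the bottom.
- mould: Aluminium split mould on a fixed steel plate 180 x 110 x 10 mm. Origin: centre of the plate's underside; x along its length towards the hinge, y towards the fixed half, z up. Shut, the halves form an upright pipe on the origin's axis, 44 mm inside, 56 mm outside, 12 to 86 mm above the worktop, split along the plane y = 0, with edge flanges at x = -49 to -27 and 27 to 48 mm, each 8 mm thick in y.
- back_half: The fixed half of the mould, on the +y side; same frame as mould. It carries two lugs, plates 26 (x) x 24 (y) x 10 mm, centred at x = -62 mm, y = 0, tops 86 and 54 mm above the worktop, each with an upright hole of 11.5 mm.
- front_half: The hinged half. Origin on the hinge axis at worktop height; x, y along those of mould when shut. In its frame the half pipe's axis is at x = -55 mm, y = 0, its outer side bulges to y = -28 mm, its flanges' outer faces are at y = -8 mm; its lug (top 70 mm up, 10 mm thick, hole 14.5 mm) is centred at x = -117 mm, y = 0, and swings in between the fixed half's lugs.
- mould_hinge (a joint): Opening angle about the upright hinge axis, rad; growing, the free end swings towards -y of mould. Starts at 1.15 to 1.5, stays where it is left (1 N at the pipe moves it). 0: shut as far as the rubber seal cord in the parting face, which keeps the halves 0.024 rad ajar (3 mm at the lug; the pin still passes).
- seal (a joint): How far the front half is squeezed from there against the seal cord, rad: 0 not squeezed, 0.024 metal on metal. The cord springs back; it needs 3 N at the pipe's outer side to start and 11 N to close fully, so a 20 N grip closes it.
- hinge_axis (a point): Point on the hinge axis at rim height (86 mm): 55 mm from the pipe's axis along +x of mould.
- mouth (a point): Centre of the pipe's mouth, 86 mm above the worktop; axes as mould.
- lug_hole (a point): Centre of the hole in the fixed half's top lug, on its upper face, 86 mm above the worktop. The pin goes straight down here through all three lugs.
- lock_pin: Steel locking pin, upright in one of the block's two holes. Origin: its lower tip; z up along it. Shank 10 mm across, 54 mm long with a 10 mm taper to 4.4 mm at the tip; collar 22 mm across, 4 mm thick; knurled knob 16 mm across, 60 to 85 mm above the tip. In the block its tip is 6 mm above the worktop, its collar 20 mm above the block. About 80 g.
- vent_plug: Short steel plug with a flat disc head (30 mm across, 11 mm high) in the other hole of the pin block, its head resting on the block. Origin: its lower tip. Not needed; leave it alone.
- pin_block: White plastic block 50 x 104 x 40 mm fixed to the worktop, with two upright holes 11.5 mm across and 34 mm deep, 26 mm either side of its centre along its y axis. Origin: centre of its underside.
- mix_tub: Lidded plastic tub, 72 mm across and 100 mm high; a bystander. Origin: centre of its underside.
- petri_dish: Petri dish, 67 mm across and 14 mm high; a bystander. Origin: centre of its underside.
- glass_bottle: Screw-cap glass bottle, 68 mm across and 120 mm high; a bystander. Origin: centre of its underside.
There are look-alikes about, which are no part of the job. What is shaped like the lock_pin but pink, purple or yellow is not meant.

How it is judged:
By the outcome, as a careful person would: the job done as asked, in the order asked, and still so for the second after the job is handed in, while the arm keeps its last pose, push and grip.
It also fails if it takes over 64 s, if anything falls off the work surface, if the arm or the gripper's body presses on something with over 40 N, if the wrist force passes 120 N, or if a joint passes its speed limit or range.

ROBOT

A 6-joint arm with a two-finger parallel gripper is mounted at the origin on a cart in front of the work surface, level with it; the furniture and walls round the work are solid. World frame = base frame: x ahead of the robot, y to its left, z up, the work surface at z = 0. Lengths are in m, angles in rad, forces in N, time in s.
With the tool pointing down it reaches from about 0.25 to 0.725 m from the base axis. Payload 4 kg.
Tool frame: the origin (TCP) lies at the very end of the fingers, on their centre line; the grasp point (between the pads) lies 19 mm behind it; z points along the fingers, y is the line along which they close (so a half turn about z gives the same grasp; the last joint's range is limited). The gripper opens to 85 mm and grips with 20 to 120 N. Pads are 22 mm wide; open, the fingers measure 114 mm over their backs; the gripper's body (76 mm by 85 mm) begins 54 mm behind the grasp point. The pads swing forward as they close: fully open they stand 13 mm farther back than shut.
Start: joints at [-1.267, 0.241, 0.005, 1.335, 0, 1.571], TCP at [0.15, -0.477, 0.208] pointing down, gripper open.
Joint ranges: [-2.72, 2.72], [-1.05, 1.87], [-1.09, 1.28], [-1.99, 2.15], [-1.42, 1.44], [-3.14, 3.14]. Speed limits (rad/s): [2.79, 2.79, 3.14, 3.14, 3.14, 3.14].

INTERFACE

Orientations are given as a unit quaternion [x, y, z, w].
In Python, from workcell import telemetry, vision, workorder gives the robot as it stands.
- The arm moves only by the shell command python3 -m inch 'ROWS'. ROWS is JSON, a list of rows, each a list of 3 entries, a list of its own where there are three numbers: the turn, a rotation vector about the tool's x, y, z scaled (see below), then the shift along the tool's x, y, z scaled (see below), then the closure, from -1 (fully open) to 1 (shut). A call has 1 to 10 rows; each row shifts and turns the commanded pose from where the row before left it, along the tool's axes as they then stand; what a row does not reach is not made up. The controller multiplies each number of a shift by 0.3 m and each number of a turn by 360 degrees. A row lasts 1/12 s, in which the tool goes at most 41.7 mm and 7.16 degrees, less where a joint would pass 70% of its speed; a pose out of reach is approached as far as the arm can. A call with a number of a shift or a turn outside -1 to 1 is refused whole. A call with a gripper value outside its range is refused whole. The fingers move at their own pace and stop on an object; the grip force is fixed at half the most. Time passes only in rows, so rows that do not move let the fingers close. It gives the time, the measured TCP pose, the force, the opening and the grip force at its end, in the units of the state.
- telemetry.get_obs(): the state, without advancing time (a new reading comes with each control period).
- vision.camera(name): name is "scene" or "side" or "wrist"; returns a dict with "img" (480x640x3 uint8, red, green, blue), "fov_y" (degrees; the focal length in pixels is half the picture's height over the tangent of half this angle, whatever the lens; pixels are square), "cx", "cy" (the principal point, pixels), "pose" (4x4, takes a point from camera to world coordinates). Camera axes: x right, y up, looking along -z (the intrinsics and any distortion apply to the point x, -y, -z); pixel columns grow to the right and rows downward; lengths in m; the calibration is good to about 2 mm. The wrist camera is an equidistant fisheye: a pixel r from the principal point sees the ray r / f radians off the axis. A picture is of the moment at which its call begins. There is no depth.
- workorder.job_done(): hands the job in; it is judged then, once.
The state is a dict: "clock": time; "joint_pos": joint angles; "joint_vel": joint speeds; "tau": joint torques, N m; "eef_pos": TCP position; "tool_rot": TCP orientation; "ft_force": force on the tool from outside, world axes, zero at the start; "ft_torque": the same for the moment, N m; "grip_width": finger opening in m; "grasp_force": force on a finger pad.
Only numpy, scipy, OpenCV 4.12 (cv2) and the standard library are available. Lean on these libraries where they do the work, as an engineer would, in place of code of your own. Each camera call takes 0.05 s, during which the arm holds its last target. There are 200 camera calls.

## Working session

There is one attempt and no reset: what is moved stays moved. The work goes in short steps, Python scripts to look and compute and a shell command to move; the robot and the scene stay as the last step left them, time stands still between calls to the robot, and variables do not carry over. Pictures are saved under pics/ and viewed, at most 10 in all, crops included, and the job is handed in when it is done.

```bash
mkdir -p pics
cat > h.py <<'E'
import numpy as np, cv2
from workcell import telemetry, vision, workorder
from scipy.spatial.transform import Rotation as R
import pickle
def snap(name,fn):
    c=vision.camera(name); cv2.imwrite(f'pics/{fn}.png',c['img'][:,:,::-1]); pickle.dump(c,open(f'pics/{fn}.pkl','wb')); return c
def load(fn): return pickle.load(open(f'pics/{fn}.pkl','rb'))
def ray(c,u,v,fish=False):
    f=240/np.tan(np.radians(c['fov_y'])/2); x=(u-c['cx'])/f; y=(v-c['cy'])/f
    if fish:
        r=np.hypot(x,y); s=np.sin(r)/r if r>1e-9 else 1; d=np.array([x*s,-y*s,-np.cos(r)])
    else: d=np.array([x,-y,-1.])
    d=c['pose'][:3,:3]@d; return c['pose'][:3,3],d/np.linalg.norm(d)
def tri(rs):
    A=np.zeros((3,3));b=np.zeros(3)
    for o,d in rs: P=np.eye(3)-np.outer(d,d); A+=P; b+=P@o
    p=np.linalg.solve(A,b); return p,[np.linalg.norm((np.eye(3)-np.outer(d,d))@(p-o)) for o,d in rs]
def onz(r,z): o,d=r; return o+d*(z-o[2])/d[2]
def proj(c,p,fish=False):
    f=240/np.tan(np.radians(c['fov_y'])/2); q=c['pose'][:3,:3].T@(np.array(p)-c['pose'][:3,3]); x,y,z=q[0],-q[1],-q[2]
    if fish: rr=np.hypot(x,y); t=np.arctan2(rr,z); return c['cx']+f*t*x/rr, c['cy']+f*t*y/rr
    return c['cx']+f*x/z, c['cy']+f*y/z
E
python3 - <<'E'
from h import *
for n in ['scene','side','wrist']:
    c=snap(n,n+'0'); print(n,c['fov_y'],c['cx'],c['cy'],c['pose'].round(3).tolist(),[k for k in c])
print(telemetry.get_obs())
a=[cv2.imread(f'pics/{n}0.png') for n in ['scene','side']]
E
```

```text
scene 52.95777078520104 316.77232107287114 249.42122857243035 [[-0.704, 0.422, -0.571, -0.042], [-0.71, -0.413, 0.57, 0.605], [0.005, 0.807, 0.591, 0.768], [0.0, 0.0, 0.0, 1.0]] ['img', 'fov_y', 'cx', 'cy', 'pose']
side 56.19014328639254 312.68345872234516 242.590472629864 [[0.988, 0.055, -0.146, 0.432], [-0.155, 0.433, -0.888, -0.882], [0.014, 0.9, 0.436, 0.56], [0.0, 0.0, 0.0, 1.0]] ['img', 'fov_y', 'cx', 'cy', 'pose']
wrist 65.70646984690485 324.78786854385095 237.16416817616886 [[0.301, 0.909, 0.289, 0.222], [-0.954, 0.287, 0.088, -0.453], [-0.003, -0.302, 0.953, 0.373], [0.0, 0.0, 0.0, 1.0]] ['img', 'fov_y', 'cx', 'cy', 'pose']
{'clock': 0.15, 'joint_pos': array([-1.26697286e+00,  2.41255205e-01,  4.03365777e-03,  1.33517931e+00,
        4.40668639e-05,  1.57078881e+00]), 'joint_vel': array([ 1.42841233e-03, -1.83189628e-03,  2.39920956e-03,  4.85018248e-05,
        3.11982113e-04,  5.88476843e-04]), 'tau': array([-2.24232813e-04, -3.72634113e+01,  2.52639484e+01,  1.23332764e-02,
        3.96015150e-05, -1.96334179e-05]), 'eef_pos': array([ 0.14944709, -0.47661066,  0.20750984]), 'tool_rot': array([ 9.88482701e-01,  1.51331776e-01, -9.96224715e-05, -7.96359692e-04]), 'ft_force': array([0.86397721, 0.19407336, 0.25627286]), 'ft_torque': array([0.00758529, 0.06504077, 0.00895197]), 'grasp_force': 0.0, 'grip_width': 0.08566318655059282}
```

View pics/scene0.png

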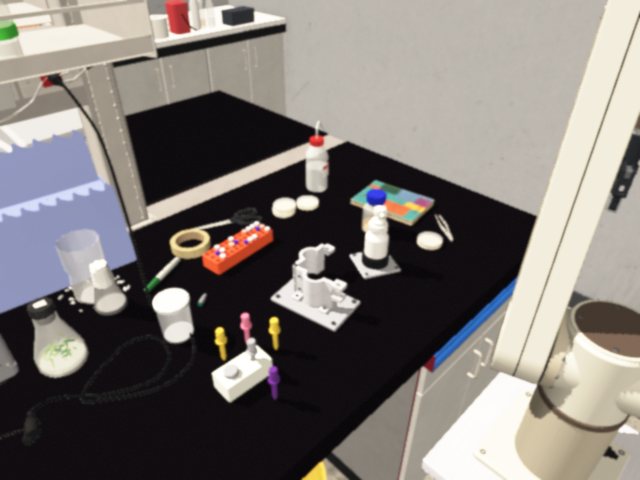

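View pics/side0.png

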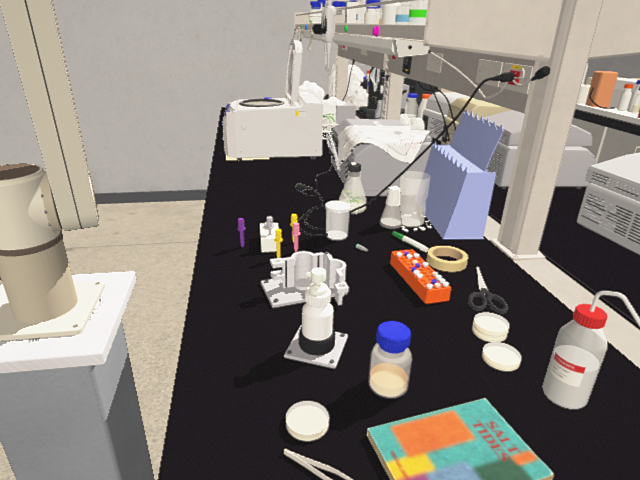

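The scene view shows the mould at (316,285), pump cap at (379,215), pin block at (243,374), with a grey knob (252,345) as the pin candidate and the plug head at (231,371). Look-alikes: pink (246,322), yellow (221,338) and (274,328), purple (274,377). The grey one in the block is the lock pin. Now close crops.

Run:
```python
import cv2
a=cv2.imread('pics/scene0.png')[200:400,205:410]; cv2.imwrite('pics/c1.png',cv2.resize(a,None,fx=3,fy=3,interpolation=cv2.INTER_CUBIC))
a=cv2.imread('pics/side0.png')[205:370,230:370]; cv2.imwrite('pics/c2.png',cv2.resize(a,None,fx=3.6,fy=3.6,interpolation=cv2.INTER_CUBIC))
```

```text
(no output)
```

View pics/c1.png

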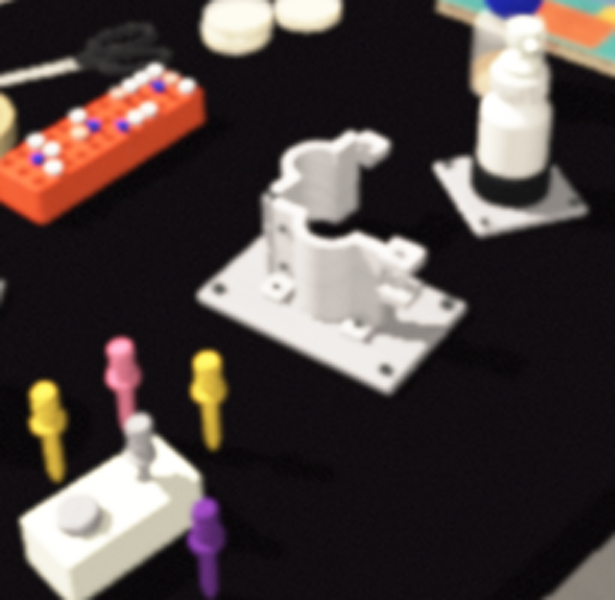

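View pics/c2.png

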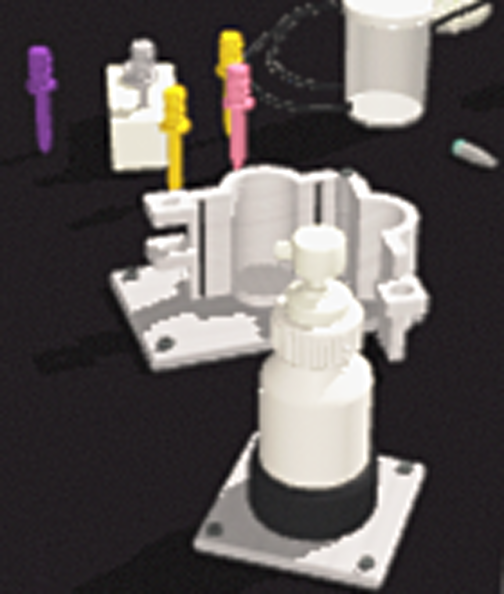

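The c1 crop shows the grey pin (139,420), plug head (80,513), fixed top lug (403,251), and plate corners (198,297), (388,393), (466,305). In c2, the cap top is at (318,235), front lug hole (402,290), fixed lug hole (172,201) and pin knob top (145,45).

```bash
cat > m.py <<'E'
from h import *
from scipy.optimize import least_squares
s=load('scene0'); d=load('side0')
S=lambda u,v: (205+u/3-.33,200+v/3-.33); D=lambda u,v:(230+u/3.6-.36,205+v/3.6-.36)
def two(n,a,b):
    p,e=tri([ray(s,*S(*a)),ray(d,*D(*b))]); print(n,p.round(4),np.round(e,4))
two('pin top',(139,420),(145,45)); two('cap top',(527,27),(318,235)); two('lughole',(403,251),(172,201)); two('plate -90,55',(388,393),(110,272))
obs=[(s,S(198,297),(.09,.055,.01)),(s,S(388,393),(-.09,.055,.01)),(s,S(466,305),(-.09,-.055,.01)),(d,D(110,272),(-.09,.055,.01)),(d,D(155,368),(-.09,-.055,.01)),(d,D(172,201),(-.062,0,.086)),(s,S(403,251),(-.062,0,.086))]
def W(q,p): c,t=np.cos(q[2]),np.sin(q[2]); return np.array([q[0]+c*p[0]-t*p[1],q[1]+t*p[0]+c*p[1],p[2]])
fun=lambda q: np.concatenate([np.array(proj(c,W(q,p)))-uv for c,uv,p in obs])
best=min((least_squares(fun,[.4,-.2,y]) for y in np.arange(-3,3,1)),key=lambda r:r.cost)
q=best.x; print('mould',q.round(4),best.fun.reshape(-1,2).round(1).tolist())
print('mouth',W(q,(0,0,.086)),'hinge',W(q,(.055,0,.086)),'hole',W(q,(-.062,0,.086)))
fl=onz(ray(d,*D(402,290)),.07); h=W(q,(.055,0,.07)); v=fl-h; print('front lug',fl,np.linalg.norm(v[:2]))
a=np.arctan2(v[1],v[0])-(q[2]+np.pi); print('hinge angle',(a+np.pi)%(2*np.pi)-np.pi)
print('plug',onz(ray(s,*S(80,513)),.051),onz(ray(d,*D(140,70)),.051))
for n,a in [('pk',(120,347)),('y1',(44,390)),('y2',(208,358)),('pu',(206,507))]: print(n,onz(ray(s,*S(*a)),.085))
E
python3 m.py
```

```text
pin top [0.4974 0.2432 0.0891] [0.0016 0.0016]
cap top [ 0.5522 -0.1996  0.1681] [0.0026 0.0026]
lughole [ 4.965e-01 -1.000e-04  8.560e-02] [0.0018 0.0018]
plate -90,55 [0.4579 0.0537 0.0061] [0.0021 0.0021]
mould [0.5559 0.0144 0.205 ] [[-1.1, -1.3], [0.9, -2.5], [-0.2, -1.5], [-1.3, -0.1], [-1.0, -2.4], [-1.3, -0.1], [-0.8, -0.1]]
mouth [0.55592726 0.01442889 0.086     ] hinge [0.60977526 0.0256268  0.086     ] hole [0.49522588 0.0018058  0.086     ]
front lug [ 0.62325515 -0.0953548   0.07      ] 0.12173025661840903
hinge angle 1.47672780556666
plug [0.48975722 0.29826897 0.051     ] [0.49676553 0.28656517 0.051     ]
pk [0.55979023 0.2088716  0.085     ]
y1 [0.56267901 0.26880215 0.085     ]
y2 [0.51034817 0.17343476 0.085     ]
pu [0.41546474 0.25644861 0.085     ]
```

Everything agrees within about 2 mm. First I move above the cap, with the tool yaw aligned to the mould (11.7°) and the fingers shut.

```bash
python3 -m inch '[[[0,0,0.0158],[0,0,-0.1],1],[[0,0,0],[0.115,-0.0485,0],1],[[0,0,0],[0.115,-0.0485,0],1],[[0,0,0],[0.115,-0.0485,0],1],[[0,0,0],[0.115,-0.0485,0],1],[[0,0,0],[0.115,-0.0485,0],1],[[0,0,0],[0.115,-0.0485,0],1],[[0,0,0],[0.115,-0.0485,0],1],[[0,0,0],[0.115,-0.0485,0],1],[[0,0,0],[0.115,-0.0485,0],1]]'
python3 -m inch '[[[0,0,0],[0.115,-0.0485,0],1],[[0,0,0],[0.115,-0.0485,0],1],[[0,0,0],[0.115,-0.0485,0],1],[[0,0,0],[0,0,0],1],[[0,0,0],[0,0,0],1]]'
cat >> h.py <<'E'
def go(x,y,z,yaw=None):
    o=telemetry.get_obs(); r=R.from_quat(o['tool_rot']); print('at',o['eef_pos'].round(4),'t',round(o['clock'],2),'F',o['ft_force'].round(1),'w',round(o['grip_width'],4),'yaw',np.degrees(np.arctan2(*r.as_matrix()[[1,0],0])).round(2),'tilt',r.as_matrix()[:,2].round(4))
    print('units',(r.inv().apply(np.array([x,y,z])-o['eef_pos'])/.3).round(4))
E
python3 - <<'E'
from h import *
go(.5522,-.1996,.176); c=snap('wrist','w1'); print(proj(c,(.5522,-.1996,.168),True), proj(c,(.495,.002,.086),True))
E
```

```text
clock: 0.98
eef_pos: [0.4281, -0.2844, 0.238]
tool_rot: [0.995, 0.102, -0.0, -0.0]
ft_force: [0.3, -0.5, -0.4]
grip_width: -0.0002
grasp_force: 0.0
clock: 1.4
eef_pos: [0.5205, -0.2205, 0.2371]
tool_rot: [0.995, 0.104, -0.001, -0.0]
ft_force: [-0.8, -0.7, 0.5]
grip_width: 0.0001
grasp_force: 0.0
at [ 0.5205 -0.2205  0.2371] t 1.4 F [-0.8 -0.7  0.5] w 0.0001 yaw 11.94 tilt [-1.8e-03  5.0e-04 -1.0e+00]
units [ 0.1182 -0.046   0.2034]
(np.float64(304.6320623972545), np.float64(187.31890700940076)) (np.float64(99.90818423548416), np.float64(192.95200214633266))
```

View pics/w1.png

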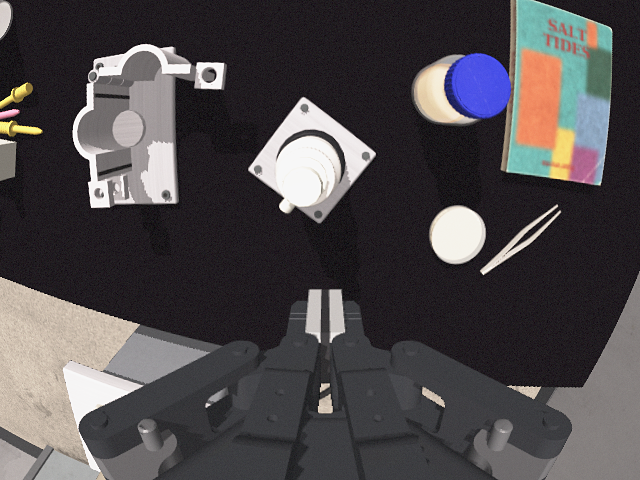

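The wrist view shows the cap at (302,188), the fixed lug hole at (98,193) and the front lug hole at (209,74). These match the predictions to about 2 px, so I'll refine with these rays and move above the cap.

```bash
python3 -m inch '[[[0,0,0],[0.118,-0.046,0],1],[[0,0,0],[0,0,0.1],1],[[0,0,0],[0,0,0.1],1],[[0,0,0],[0,0,0],1],[[0,0,0],[0,0,0],1]]'
cat >> m.py <<'E'
w=load('w1'); T=lambda u,v: ray(w,u,v,True)
print('CAP',tri([ray(s,*S(527,27)),ray(d,*D(318,235)),T(302,188)]))
print('HOLE',tri([ray(s,*S(403,251)),ray(d,*D(172,201)),T(98,193)]))
fl=onz(T(209,74),.07); v=fl-h; print('front lug',fl,np.linalg.norm(v[:2]), tri([T(209,74),ray(d,*D(402,290))]))
a=np.arctan2(v[1],v[0])-(q[2]+np.pi); print('hinge angle',(a+np.pi)%(2*np.pi)-np.pi)
E
python3 m.py | tail -4; python3 -c "
from h import *
go(.5522,-.1996,.160)"
```

```text
clock: 1.87
eef_pos: [0.5487, -0.2018, 0.1768]
tool_rot: [0.995, 0.101, -0.002, -0.001]
ft_force: [1.2, 0.1, 1.5]
grip_width: -0.0
grasp_force: 0.0
CAP (array([ 0.55183647, -0.19867617,  0.16814807]), [np.float64(0.002615386390429337), np.float64(0.002802568729372733), np.float64(0.000741208627910419)])
HOLE (array([0.49568803, 0.00171581, 0.08659502]), [np.float64(0.0021599292316653524), np.float64(0.002534991960056753), np.float64(0.0019987208690811276)])
front lug [ 0.6209147 -0.0910761  0.07     ] 0.11723333072474335 (array([ 0.62272609, -0.09054888,  0.06726873]), [np.float64(0.0016507961444574804), np.float64(0.0016507961444574633)])
hinge angle 1.4609274828209307
at [ 0.5487 -0.2018  0.1768] t 1.87 F [1.2 0.1 1.5] w -0.0 yaw 11.61 tilt [-0.0051  0.0016 -1.    ]
units [ 0.0132 -0.0048  0.0561]
```

```bash
python3 -m inch '[[[0,0,0],[0.012,-0.005,0.012],1],[[0,0,0],[0,0,0.012],1],[[0,0,0],[0,0,0.01],1],[[0,0,0],[0,0,0.01],1],[[0,0,0],[0,0,0.006],1],[[0,0,0],[0,0,0],1],[[0,0,0],[0,0,0],1]]'
```

```text
clock: 2.45
eef_pos: [0.5545, -0.1991, 0.1633]
tool_rot: [0.995, 0.102, -0.0, 0.0]
ft_force: [0.2, -0.3, 0.8]
grip_width: -0.0002
grasp_force: 0.0
```

```bash
python3 -m inch '[[[0,0,0],[0,0,0.006],1],[[0,0,0],[0,0,0.006],1],[[0,0,0],[0,0,0],1],[[0,0,0],[0,0,0],1],[[0,0,0],[0,0,0],1]]'; python3 -m inch '[[[0,0,0],[0,0,0.004],1],[[0,0,0],[0,0,0],1],[[0,0,0],[0,0,0],1]]'; python3 -c "
from h import *
go(.552,-.199,.158)"
```

```text
clock: 2.87
eef_pos: [0.5545, -0.1991, 0.1596]
tool_rot: [0.995, 0.102, -0.0, -0.0]
ft_force: [0.3, -0.2, -0.3]
grip_width: 0.0001
grasp_force: 0.0
clock: 3.12
eef_pos: [0.5545, -0.1991, 0.1583]
tool_rot: [0.995, 0.102, -0.0, -0.0]
ft_force: [-1.1, -0.2, -0.3]
grip_width: -0.0003
grasp_force: 0.0
at [ 0.5545 -0.1991  0.1583] t 3.12 F [-1.1 -0.2 -0.3] w -0.0003 yaw 11.72 tilt [-1.e-04  1.e-04 -1.e+00]
units [-0.0082 -0.0021  0.0011]
```

No force has registered yet, so I'll look.

Run:
```python
from h import *
c=snap('wrist','w2')['img'][:,:,::-1]; s=snap('side','s2')['img'][:,:,::-1]
a=cv2.resize(c[120:360,200:440],(400,400)); b=cv2.resize(s[220:380,250:410],(400,400),interpolation=cv2.INTER_CUBIC)
cv2.imwrite('pics/m2.png',np.hstack([a,b]))
```

```text
(no output)
```

View pics/m2.png

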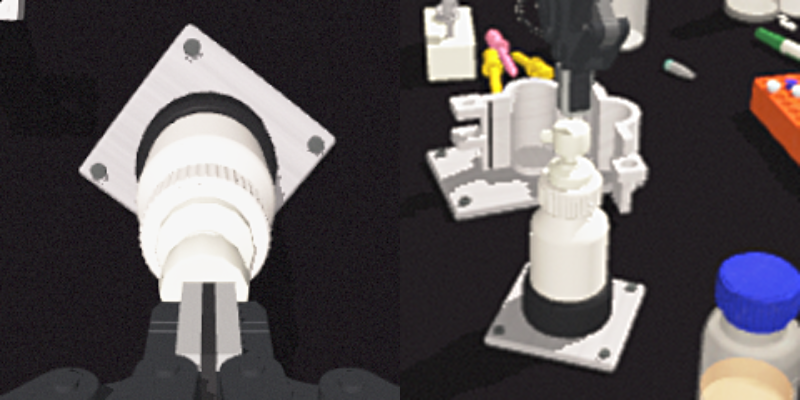

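```bash
python3 - <<'E'
from h import *
d=load('s2');w=load('w2')
print(proj(d,(.5545,-.1991,.1583)),proj(w,(.5545,-.1991,.1583),True),proj(w,(.552,-.199,.168),True),proj(w,(.552,-.199,.158),True))
print(proj(d,(.5545,-.1991,.17)),proj(d,(.5545,-.1991,.18)), w['pose'][:3,3])
E
python3 -m inch '[[[0,0,0],[0,0,0],1]]'
```

```text
(np.float64(317.9463690335449), np.float64(275.4229304422398)) (np.float64(326.1937256934196), np.float64(283.71227180653796)) (np.float64(324.9261960977597), np.float64(297.0381848806069)) (np.float64(324.949203167626), np.float64(287.91561784190776))
(np.float64(318.075775345882), np.float64(269.6795923899686)) (np.float64(318.18770423058504), np.float64(264.71194119078547)) [ 0.62916881 -0.18304455  0.32397189]
clock: 3.3
eef_pos: [0.5546, -0.1992, 0.1585]
tool_rot: [0.995, 0.102, 0.0, 0.0]
ft_force: [-0.1, 0.5, -0.7]
grip_width: -0.0002
grasp_force: 0.0
```

Run:
```python
from h import *
d=load('s2');w=load('w2')
rw=ray(w,200+208*.6,120+282*.6,True); rd=ray(d,250+176*.4,220+110*.4)
print(tri([rw,rd]))
for x in (-.011,0,.011):
  for z in (.158,.17,.18,.19): print(x,z,np.round(proj(w,(.5545+x*.98,-.1991+x*.2,z),True),1),np.round(proj(d,(.5545+x*.98,-.1991+x*.2,z)),1))
i=cv2.cvtColor(w['img'],cv2.COLOR_RGB2GRAY); print(i[240:340:4,324],i[240:340:4,318])
```

```text
(array([ 0.55997695, -0.19664445,  0.17911173]), [np.float64(0.001189837692688816), np.float64(0.0011898376926888067)])
-0.011 0.158 [326.1 303.3] [312.1 276.6]
-0.011 0.17 [326.1 315. ] [312.2 270.7]
-0.011 0.18 [326.1 325.9] [312.3 265.7]
-0.011 0.19 [326.2 338. ] [312.4 260.7]
0 0.158 [326.2 283.5] [317.9 275.6]
0 0.17 [326.2 294.3] [318.1 269.7]
0 0.18 [326.3 304.4] [318.2 264.7]
0 0.19 [326.3 315.7] [318.3 259.7]
0.011 0.158 [326.3 262.6] [323.7 274.6]
0.011 0.17 [326.4 272.4] [323.9 268.7]
0.011 0.18 [326.5 281.6] [324.  263.7]
0.011 0.19 [326.5 291.9] [324.1 258.7]
[235 247 247 247 247 238 232 239 244 247 246 246 255  53  52  52  42  57
  53  54  56  51  52  56  62] [237 247 247 247 247 241 235 242 245 246 246 246 250 186 186 188 189 188
 186 188 188 186 188 204 228]
```

The images put the actual fingertips at z≈0.18, about 22 mm short of the nominal TCP, so they are still above the cap. I'll descend in small steps while watching force.

```bash
python3 -m inch '[[[0,0,0],[-0.005,0,0.015],1],[[0,0,0],[0,0,0.012],1],[[0,0,0],[0,0,0],1],[[0,0,0],[0,0,0],1]]';for i in 1 2 3; do python3 -m inch '[[[0,0,0],[0,0,0.008],1],[[0,0,0],[0,0,0],1],[[0,0,0],[0,0,0],1]]'|sed -n 2,4p; done
```

```text
clock: 3.63
eef_pos: [0.5527, -0.1993, 0.1497]
tool_rot: [0.995, 0.102, -0.001, -0.0]
ft_force: [-0.3, -0.2, -0.6]
grip_width: -0.0001
grasp_force: 0.0
eef_pos: [0.5531, -0.1994, 0.1478]
tool_rot: [0.995, 0.102, -0.0, -0.0]
ft_force: [0.3, -0.2, -0.4]
eef_pos: [0.5534, -0.1996, 0.1458]
tool_rot: [0.995, 0.102, 0.0, 0.0]
ft_force: [0.3, 0.6, 1.2]
eef_pos: [0.5534, -0.1996, 0.1434]
tool_rot: [0.995, 0.102, 0.0, 0.0]
ft_force: [0.3, 0.7, 2.5]
```

```bash
for i in 1 2 3; do python3 -m inch '[[[0,0,0],[0,0,0.008],1],[[0,0,0],[0,0,0],1],[[0,0,0],[0,0,0],1]]'|sed -n 2,4p; done
```

```text
eef_pos: [0.5534, -0.1996, 0.141]
tool_rot: [0.995, 0.102, 0.0, 0.0]
ft_force: [0.8, 0.1, 3.0]
eef_pos: [0.5534, -0.1996, 0.1386]
tool_rot: [0.995, 0.102, 0.0, 0.0]
ft_force: [0.7, -0.2, 5.0]
eef_pos: [0.5535, -0.1996, 0.1377]
tool_rot: [0.995, 0.102, 0.001, 0.0]
ft_force: [-0.5, 0.3, 11.1]
```

The cap bottomed at about 0.1377 with 11 N against the 5.5 N spring, so it is fully pressed. The fingertips are about 23 mm behind the reported TCP. Next I release it and compute the closing arc.

```bash
python3 -m inch '[[[0,0,0],[0,0,-0.04],1],[[0,0,0],[0,0,-0.08],1],[[0,0,0],[0,0,-0.08],1],[[0,0,0],[0,0,0],1],[[0,0,0],[0,0,0],1]]'
cat > arc.py <<'E'
from h import *
q=np.array([.5559,.0144,.205])
def M(p,a=None): c,s=np.cos(q[2]),np.sin(q[2]); return q[:2]+np.array([c*p[0]-s*p[1],s*p[0]+c*p[1]])
def F(th,x,y): c,s=np.cos(th),np.sin(th); return M((.055+c*x-s*y, s*x+c*y))
E
python3 - <<'E'
from arc import *
p=F(1.46,-.093,-.06); print(p); go(*p,.19); go(*p,.025)
prev=p
for th in [1.46,1.3,1.14,.98,.82,.66,.5,.34,.18,.09,0]:
    w=F(th,-.093,-.024); dd=w-prev; c,s=np.cos(.2045),np.sin(.2045)
    print(th,w.round(4),np.round([(c*dd[0]+s*dd[1])/.3,(s*dd[0]-c*dd[1])/.3],3)); prev=w
E
```

```text
clock: 5.55
eef_pos: [0.5534, -0.1996, 0.1965]
tool_rot: [0.995, 0.102, 0.001, 0.0]
ft_force: [0.4, -0.3, -0.4]
grip_width: -0.0
grasp_force: 0.0
[ 0.67823031 -0.06134759]
at [ 0.5534 -0.1996  0.1965] t 5.55 F [ 0.4 -0.3 -0.4] w -0.0 yaw 11.72 tilt [ 1.2e-03 -4.0e-04 -1.0e+00]
units [ 0.501  -0.3667  0.0221]
at [ 0.5534 -0.1996  0.1965] t 5.55 F [ 0.4 -0.3 -0.4] w -0.0 yaw 11.72 tilt [ 1.2e-03 -4.0e-04 -1.0e+00]
units [ 0.5004 -0.3671  0.5721]
1.46 [ 0.6424 -0.0647] [-0.119 -0.013]
1.3 [ 0.6276 -0.0688] [-0.051  0.003]
1.14 [ 0.6123 -0.0704] [-0.051 -0.005]
0.98 [ 0.597  -0.0696] [-0.049 -0.013]
0.82 [ 0.582  -0.0664] [-0.047 -0.021]
0.66 [ 0.5677 -0.0608] [-0.043 -0.028]
0.5 [ 0.5545 -0.0529] [-0.038 -0.034]
0.34 [ 0.5427 -0.0431] [-0.032 -0.04 ]
0.18 [ 0.5326 -0.0316] [-0.025 -0.045]
0.09 [ 0.5277 -0.0244] [-0.011 -0.027]
0 [ 0.5236 -0.0168] [-0.008 -0.028]
```

```bash
python3 -m inch '[[[0,0,0],[0.1,-0.0733,0],1],[[0,0,0],[0.1,-0.0733,0],1],[[0,0,0],[0.1,-0.0733,0],1],[[0,0,0],[0.1,-0.0733,0],1],[[0,0,0],[0.1,-0.0733,0],1],[[0,0,0],[0,0,0],1],[[0,0,0],[0,0,0],1]]'
python3 - <<'E'
from h import *
s=load('scene0'); d=load('side0')
print(onz(ray(s,205+205/3,200+90/3),.03),onz(ray(s,205+45/3,200+220/3),.0),onz(ray(d,391,262),.03))
go(.6782,-.0613,.025); c=snap('wrist','w3')
E
```

```text
clock: 6.13
eef_pos: [0.6772, -0.059, 0.1919]
tool_rot: [0.995, 0.104, -0.003, -0.001]
ft_force: [-0.7, -0.4, 0.4]
grip_width: -0.0003
grasp_force: 0.0
[ 0.81846415 -0.08517468  0.03      ] [0.79837269 0.11062179 0.        ] [0.78548751 0.06120068 0.03      ]
at [ 0.6772 -0.059   0.1919] t 6.13 F [-0.7 -0.4  0.4] w -0.0003 yaw 11.93 tilt [-6.e-03  4.e-04 -1.e+00]
units [0.005  0.0091 0.5562]
```

View pics/w3.png

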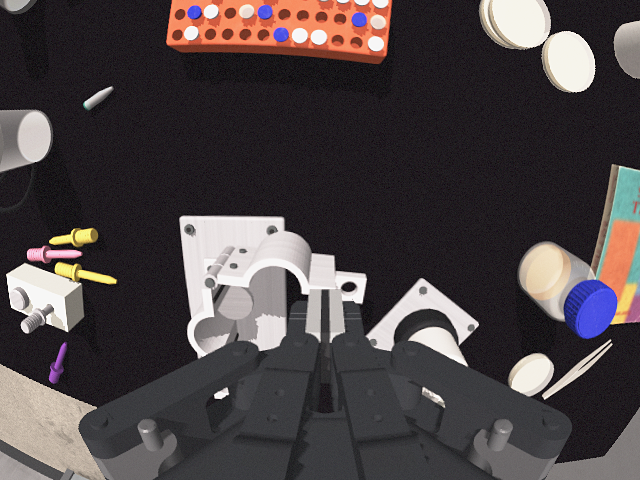

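Wrist view: the open front half's bulge is at (283,240) with its lug at (350,285). The look-alike pins have toppled and lie flat near the block at (80,255). The space below the fingers is clear, so I descend outside the half and sweep it shut.

```bash
python3 -m inch '[[[0,0,0],[0.005,0.009,0.11],1],[[0,0,0],[0,0,0.11],1],[[0,0,0],[0,0,0.11],1],[[0,0,0],[0,0,0.11],1],[[0,0,0],[0,0,0.11],1],[[0,0,0],[0,0,0],1],[[0,0,0],[-0.05,-0.007,0],1],[[0,0,0],[-0.05,-0.006,0],1],[[0,0,0],[0,0,0],1]]'
python3 -c "
from arc import *
go(*F(1.3,-.093,-.024),.025)"
```

```text
clock: 6.93
eef_pos: [0.6464, -0.0674, 0.0321]
tool_rot: [0.995, 0.101, -0.001, -0.0]
ft_force: [-0.2, 0.9, 0.2]
grip_width: -0.0003
grasp_force: 0.0
at [ 0.6464 -0.0674  0.0321] t 6.93 F [-0.2  0.9  0.2] w -0.0003 yaw 11.6 tilt [-2.8e-03 -1.0e-04 -1.0e+00]
units [-0.0625 -0.008   0.0239]
```

```bash
python3 -m inch '[[[0,0,0],[-0.062,-0.007,0.01],1],[[0,0,0],[-0.051,-0.005,0],1],[[0,0,0],[-0.049,-0.013,0],1],[[0,0,0],[0,0,0],1]]'; python3 -m inch '[[[0,0,0],[-0.047,-0.021,0],1],[[0,0,0],[-0.043,-0.028,0],1],[[0,0,0],[-0.038,-0.034,0],1],[[0,0,0],[0,0,0],1]]'
python3 -c "
from arc import *
go(*F(.34,-.093,-.024),.027)"
```

```text
clock: 7.27
eef_pos: [0.5984, -0.0692, 0.0296]
tool_rot: [0.995, 0.101, -0.0, -0.0]
ft_force: [-0.5, -0.6, -0.3]
grip_width: 0.0
grasp_force: 0.0
clock: 7.6
eef_pos: [0.5567, -0.0516, 0.0291]
tool_rot: [0.995, 0.102, -0.0, -0.0]
ft_force: [-0.2, -0.0, 1.0]
grip_width: -0.0002
grasp_force: 0.0
at [ 0.5567 -0.0516  0.0291] t 7.6 F [-0.2 -0.   1. ] w -0.0002 yaw 11.72 tilt [-4.e-04  3.e-04 -1.e+00]
units [-0.0401 -0.037   0.0071]
```

```bash
python3 -m inch '[[[0,0,0],[-0.038,-0.038,0],1],[[0,0,0],[-0.025,-0.045,0],1],[[0,0,0],[-0.011,-0.027,0],1],[[0,0,0],[0,0,0],1],[[0,0,0],[0,0,0],1]]'
python3 - <<'E'
from arc import *
go(*F(0,-.093,-.024),.027); c=snap('side','s4')['img'][:,:,::-1]; w=snap('wrist','w4')['img'][:,:,::-1]
cv2.imwrite('pics/m4.png',np.hstack([cv2.resize(c[200:340,240:380],(400,400),interpolation=cv2.INTER_CUBIC),cv2.resize(w[180:380,220:420],(400,400))]))
E
```

```text
clock: 8.02
eef_pos: [0.5307, -0.0241, 0.0285]
tool_rot: [0.995, 0.102, 0.001, 0.0]
ft_force: [-0.2, -0.3, -0.2]
grip_width: 0.0001
grasp_force: 0.0
at [ 0.5307 -0.0241  0.0285] t 8.02 F [-0.2 -0.3 -0.2] w 0.0001 yaw 11.76 tilt [ 1.7e-03 -2.0e-04 -1.0e+00]
units [-0.0182 -0.0284  0.0049]
```

View pics/m4.png

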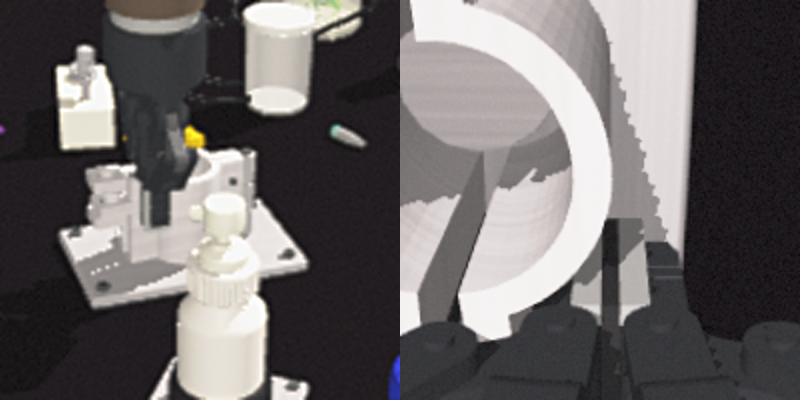

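The half is nearly shut, with a gap still visible at (450,250). I push on until the force rises.

```bash
python3 -m inch '[[[0,0,0],[-0.018,-0.028,0],1],[[0,0,0],[0,0,0],1],[[0,0,0],[0,0,0],1]]'|sed -n '2p;4p'; for i in 1 2 3; do python3 -m inch '[[[0,0,0],[0,-0.01,0],1],[[0,0,0],[0,0,0],1],[[0,0,0],[0,0,0],1]]'|sed -n '2p;4p';done
```

```text
eef_pos: [0.5219, -0.0168, 0.0278]
ft_force: [0.0, 0.5, -0.2]
eef_pos: [0.5216, -0.0149, 0.0279]
ft_force: [-1.1, -4.6, 0.6]
eef_pos: [0.5212, -0.0134, 0.028]
ft_force: [-0.6, -8.1, 0.3]
eef_pos: [0.521, -0.0126, 0.0281]
ft_force: [1.4, -15.3, 0.2]
```

It is shut: the force rose to 15 N as the seal compressed. I back off, rise, and move above the pin with the fingers half open.

```bash
python3 -m inch '[[[0,0,0],[0,0.03,0],1],[[0,0,0],[0,0.06,0],1],[[0,0,0],[0,0,-0.135],1],[[0,0,0],[0,0,-0.135],1],[[0,0,0],[0,0,-0.135],0],[[0,0,0],[0,0,-0.135],0],[[0,0,0],[0.014,-0.128,0],0],[[0,0,0],[0.014,-0.128,0],0],[[0,0,0],[0.014,-0.128,0],0],[[0,0,0],[0.014,-0.128,0],0]]'|sed -n 2p; python3 -m inch '[[[0,0,0],[0.014,-0.128,0],0],[[0,0,0],[0.014,-0.128,0],0],[[0,0,0],[0.014,-0.128,0],0],[[0,0,0],[0,0,0],0],[[0,0,0],[0,0,0],0]]'
python3 - <<'E'
from arc import *
go(.4974,.2432,.12); c=snap('wrist','w5'); print(proj(c,(.4974,.2432,.091),True),proj(c,(.4974,.2432,.06),True))
E
```

```text
eef_pos: [0.512, 0.1157, 0.1904]
clock: 10.37
eef_pos: [0.5115, 0.1756, 0.1922]
tool_rot: [0.988, 0.15, -0.004, -0.025]
ft_force: [-0.3, 0.7, -0.4]
grip_width: 0.0427
grasp_force: 0.0
at [0.5115 0.1756 0.1922] t 10.37 F [-0.3  0.7 -0.4] w 0.0427 yaw 17.24 tilt [-0.016   0.0486 -0.9987]
units [ 0.0222 -0.2166  0.252 ]
(np.float64(242.80260635320064), np.float64(217.26880525052917)) (np.float64(252.39800964261323), np.float64(207.99895740559373))
```

View pics/w5.png

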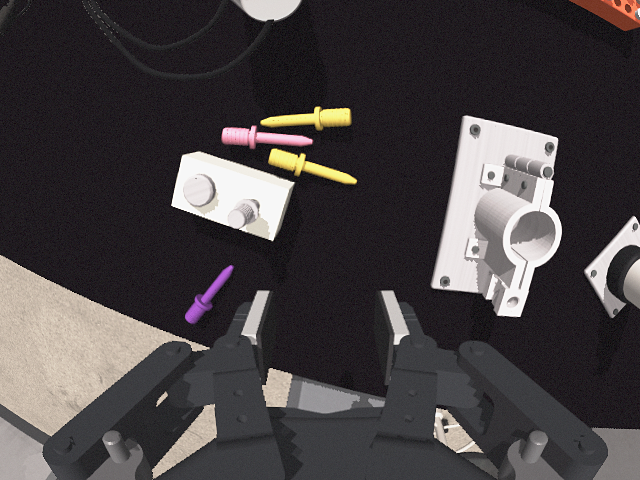

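Wrist view: the mould is shut with its lugs aligned at (510,298). The pin knob is at (238,218), near the prediction, with the plug at (199,190). The arm stopped short and slightly tilted, so I'll check its state.

```bash
python3 -m inch '[[[0,0,0],[0,0,0],0],[[0,0,0],[0,0,0],0],[[0,0,0],[0,0,0],0]]' >/dev/null
python3 - <<'E'
from arc import *
go(.4974,.2432,.12); o=telemetry.get_obs(); print(o['joint_pos'].round(3),o['joint_vel'].round(3),o['tau'].round(1))
c=load('w5'); s=load('scene0');d=load('side0')
print('pin top',tri([ray(c,239,218,True),ray(s,205+139/3-.33,200+420/3-.33),ray(d,230+145/3.6-.36,205+45/3.6-.36)]),onz(ray(c,239,218,True),.091))
print('hole',onz(ray(c,514,300,True),.086))
E
```

```text
at [0.5118 0.1737 0.1923] t 10.67 F [ 0.  -0.1 -0.4] w 0.0427 yaw 17.06 tilt [-0.0155  0.048  -0.9987]
units [ 0.0224 -0.223   0.2527]
[0.297 0.328 0.082 1.325 0.05  3.141] [ 0.001  0.001  0.002  0.001 -0.     0.   ] [  0.1 -41.3  25.2   0.    0.2  -0. ]
pin top (array([0.49655448, 0.24469047, 0.0897351 ]), [np.float64(0.0017628079780506376), np.float64(0.0018306325760132423), np.float64(0.0022061838237137543)]) [0.49591436 0.24596566 0.091     ]
hole [0.49716002 0.00401291 0.086     ]
```

Joint 6 hit its limit (3.141). I make a half turn of the tool to the other branch, which is the same grasp.

```bash
R='x'; for i in 1 2 3; do python3 -m inch '[[[0,0,-0.0198],[0,0,0],0],[[0,0,-0.0198],[0,0,0],0],[[0,0,-0.0198],[0,0,0],0],[[0,0,-0.0198],[0,0,0],0],[[0,0,-0.0198],[0,0,0],0],[[0,0,-0.0198],[0,0,0],0],[[0,0,-0.0198],[0,0,0],0],[[0,0,-0.0198],[0,0,0],0]]'|sed -n 2p; done
cat >> h.py <<'E'
def align(yaw):
    r=R.from_quat(telemetry.get_obs()['tool_rot']); c,s=np.cos(yaw),np.sin(yaw)
    t=R.from_matrix(np.array([[c,s,0],[s,-c,0],[0,0,-1]])); v=(r.inv()*t).as_rotvec(); print('turn units',(v/2/np.pi).round(4))
E
python3 -m inch '[[[0,0,0],[0,0,0],0],[[0,0,0],[0,0,0],0]]'>/dev/null
python3 - <<'E'
from arc import *
go(.4962,.2448,.12); align(np.pi+.205); print(telemetry.get_obs()['joint_pos'].round(2))
E
```

```text
eef_pos: [0.5118, 0.1738, 0.1924]
eef_pos: [0.5118, 0.1738, 0.1924]
eef_pos: [0.5118, 0.1739, 0.1924]
at [0.5118 0.1741 0.1924] t 12.83 F [-0.   1.2  0. ] w 0.0428 yaw -172.01 tilt [-0.0153  0.0481 -0.9987]
units [0.0167 0.2284 0.2532]
turn units [ 0.008  -0.0011 -0.0105]
[0.3  0.33 0.08 1.33 0.05 0.16]
```

```bash
python3 -m inch '[[[0.008,-0.0011,-0.0105],[0,0,0],0],[[0,0,0],[0,0,0],0],[[0,0,0],[0.001,0.12,0],0],[[0,0,0],[0.001,0.12,0],0],[[0,0,0],[0,0,0.125],0],[[0,0,0],[0,0,0.125],0],[[0,0,0],[0,0,0.05],0],[[0,0,0],[0,0,0],0],[[0,0,0],[0,0,0],0]]' >/dev/null
python3 - <<'E'
from arc import *
go(.4962,.2448,.044); align(np.pi+.205); c=snap('wrist','w6'); print(proj(c,(.4962,.2448,.091),True))
i=c['img'][:,:,::-1]; d=snap('side','s6')['img'][:,:,::-1]
cv2.imwrite('pics/m6.png',np.hstack([cv2.resize(i[180:380,220:420],(400,400)),cv2.resize(d[190:290,220:320],(400,400),interpolation=cv2.INTER_CUBIC)]))
E
```

```text
at [0.4956 0.2444 0.1017] t 13.58 F [ 0.3  0.2 -0.4] w 0.0426 yaw -168.13 tilt [-2.e-03 -6.e-04 -1.e+00]
units [-0.0026  0.0008  0.1924]
turn units [-0.     -0.0003  0.0003]
(np.float64(323.42171663649714), np.float64(279.3759151519193))
```

View pics/m6.png

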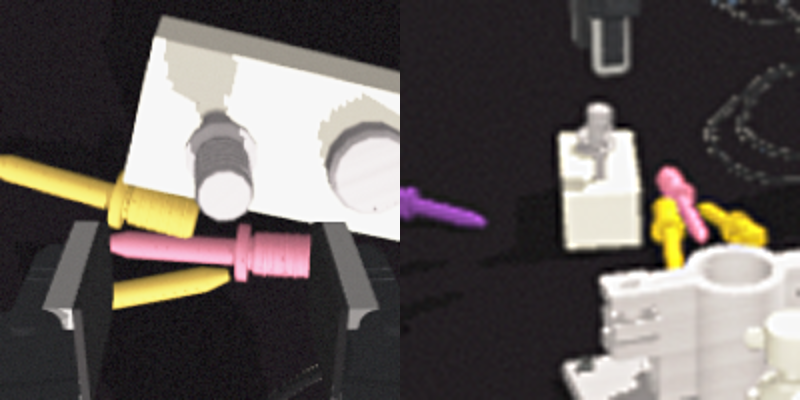

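The knob top is at (332,278) in the full frame, about 3 mm in +y off the fingers' centre line, and the fingers straddle it. I correct for that, descend and grip.

```bash
python3 -m inch '[[[0,0,0],[-0.003,0.009,0.06],0],[[0,0,0],[0,0,0.06],0],[[0,0,0],[0,0,0.06],0],[[0,0,0],[0,0,0.012],0],[[0,0,0],[0,0,0],0],[[0,0,0],[0,0,0],1],[[0,0,0],[0,0,0],1],[[0,0,0],[0,0,0],1],[[0,0,0],[0,0,0],1],[[0,0,0],[0,0,0],1]]'
```

```text
clock: 14.52
eef_pos: [0.4981, 0.248, 0.0466]
tool_rot: [-0.104, 0.995, 0.0, 0.002]
ft_force: [0.0, -1.5, 7.0]
grip_width: 0.0141
grasp_force: 58.6
```

```bash
python3 -m inch '[[[0,0,0],[0,0,-0.03],1],[[0,0,0],[0,0,-0.05],1],[[0,0,0],[0,0,-0.1],1],[[0,0,0],[0,0,-0.1],1],[[0,0,0],[0,0,-0.1],1],[[0,0,0],[0,0,0],1],[[0,0,0],[0,0,0],1]]'
python3 -c "
from arc import *
go(.4966,.003,.165); align(np.pi+.205); print(M((-.062,0)))"
```

```text
clock: 15.1
eef_pos: [0.4978, 0.2485, 0.1614]
tool_rot: [-0.105, 0.995, 0.001, 0.002]
ft_force: [-0.5, -0.1, -2.0]
grip_width: 0.0138
grasp_force: 58.9
at [0.4978 0.2485 0.1614] t 15.1 F [-0.5 -0.1 -2. ] w 0.0138 yaw -168.0 tilt [ 0.0045  0.0023 -1.    ]
units [ 0.1739 -0.7995 -0.0141]
turn units [0.0002 0.0008 0.0007]
[0.49519822 0.00177884]
```

```bash
python3 -m inch '[[[0,0,0],[0.0248,-0.1142,0],1],[[0,0,0],[0.0248,-0.1142,0],1],[[0,0,0],[0.0248,-0.1142,0],1],[[0,0,0],[0.0248,-0.1142,0],1],[[0,0,0],[0.0248,-0.1142,0],1],[[0,0,0],[0.0248,-0.1142,0],1],[[0,0,0],[0.0248,-0.1142,0],1],[[0,0,0],[0,0,0],1],[[0,0,0],[0,0,0],1],[[0,0,0],[0,0,0],1]]'>/dev/null
python3 - <<'E'
from arc import *
go(.4966,.003,.125); align(np.pi+.205)
a=snap('scene','s7')['img'][:,:,::-1]; d=snap('side','d7')['img'][:,:,::-1]
print(proj(load('s7'),(.4966,.003,.1)),proj(load('d7'),(.4966,.003,.1)))
cv2.imwrite('pics/m7.png',np.hstack([cv2.resize(a[210:330,270:390],(400,400),interpolation=cv2.INTER_CUBIC),cv2.resize(d[180:300,230:350],(400,400),interpolation=cv2.INTER_CUBIC)]))
E
```

```text
at [0.4945 0.0023 0.1577] t 15.93 F [-0.2  0.6 -0.3] w 0.0137 yaw -168.05 tilt [-2.3e-03  4.0e-04 -1.0e+00]
units [-0.0077  0.0006  0.1089]
turn units [ 0.0001 -0.0003  0.0006]
(np.float64(337.56660968873746), np.float64(278.3060422250581)) (np.float64(276.5503583303176), np.float64(254.55023436626365))
```

View pics/m7.png

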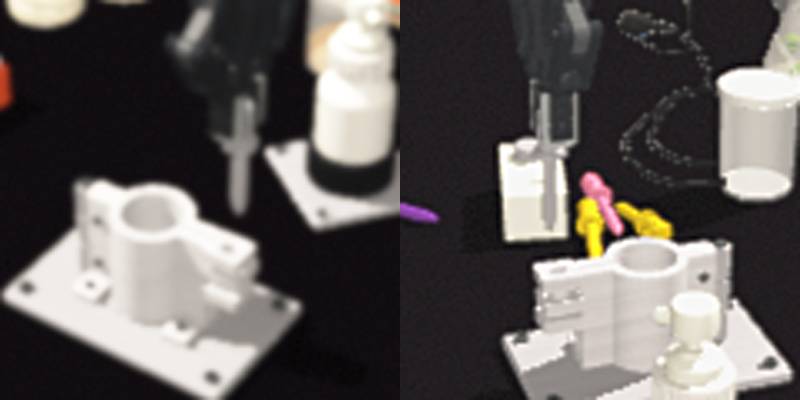

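The pin is held upright: its tip is at (240,212) in the scene crop and (550,228) in the side crop, and the hole is at (230,247) and (560,268).

Run:
```python
from arc import *
s=load('s7');d=load('d7'); k=.3
A=lambda u,v:ray(s,270+u*k-.35,210+v*k-.35); B=lambda u,v:ray(d,230+(u-400)*k-.35,180+v*k-.35)
t,e=tri([A(240,212),B(550,228)]); h,e2=tri([A(230,247),B(560,268)]); print(t,e,h,e2, h-t)
ax,e=tri([A(242,110),B(545,110)]); print('upper',ax,e)
p=telemetry.get_obs()['eef_pos']; print('target',p[:2]+(h-t)[:2]); go(*(p[:2]+(h-t)[:2]),.125)
```

```text
[ 0.49084594 -0.00079476  0.11705143] [np.float64(0.001992045748428952), np.float64(0.001992045748429007)] [0.49669603 0.00131278 0.0855552 ] [np.float64(0.0023302887167033293), np.float64(0.0023302887167033597)] [ 0.00585009  0.00210754 -0.03149623]
upper [0.49002336 0.00219278 0.19944474] [np.float64(0.0017486570839968293), np.float64(0.0017486570839968265)]
target [0.50075552 0.00537588]
at [0.4949 0.0033 0.1581] t 16.03 F [ 0.6  0.9 -1.6] w 0.014 yaw -167.92 tilt [-1.4e-03  2.0e-04 -1.0e+00]
units [-0.0207  0.0027  0.1102]
```

I've already viewed 11 pictures, one over the limit of 10, so I'll view no more and rely on force and numeric checks from here. I shift by the measured offset and descend with force checks.

```bash
python3 -m inch '[[[0,0,0],[-0.0195,0.003,0],1],[[0,0,0],[0,0,0.04],1],[[0,0,0],[0,0,0.04],1],[[0,0,0],[0,0,0],1],[[0,0,0],[0,0,0],1]]'|sed -n '2p;4p'; for i in 1 2 3; do python3 -m inch '[[[0,0,0],[0,0,0.01],1],[[0,0,0],[0,0,0],1],[[0,0,0],[0,0,0],1]]'|sed -n '2p;4p'; done
```

```text
eef_pos: [0.5006, 0.0054, 0.1342]
ft_force: [0.0, 0.9, -1.3]
eef_pos: [0.5013, 0.0045, 0.1322]
ft_force: [-0.7, 0.0, -1.2]
eef_pos: [0.5009, 0.0042, 0.1287]
ft_force: [-0.3, 0.6, -0.8]
eef_pos: [0.5007, 0.0042, 0.1255]
ft_force: [-0.5, 0.3, -1.6]
```

```bash
for i in 1 2 3 4 5; do python3 -m inch '[[[0,0,0],[0,0,0.008],1],[[0,0,0],[0,0,0],1],[[0,0,0],[0,0,0],1]]'|sed -n '2p;4p'|tr '\n' ' '; echo; done
```

```text
eef_pos: [0.5008, 0.0043, 0.1232] ft_force: [-1.1, -0.4, -0.4] 
eef_pos: [0.5008, 0.0043, 0.1207] ft_force: [-0.5, -0.7, -1.3] 
eef_pos: [0.5006, 0.0043, 0.1183] ft_force: [-0.0, 0.4, -0.3] 
eef_pos: [0.5004, 0.0044, 0.1157] ft_force: [-1.0, 1.1, -2.7] 
eef_pos: [0.5005, 0.0044, 0.1134] ft_force: [-1.8, 0.8, -2.0]
```

```bash
python3 -m inch '[[[0,0,0],[0.002,0.001,0.008],1],[[0,0,0],[0,0,0],1],[[0,0,0],[0,0,0],1]]'|sed -n '2p;4p'|tr '\n' ' '; for i in 1 2 3 4 5; do python3 -m inch '[[[0,0,0],[0,0,0.008],1],[[0,0,0],[0,0,0],1],[[0,0,0],[0,0,0],1]]'|sed -n '2p;4p'|tr '\n' ' '; echo; done
```

```text
eef_pos: [0.5002, 0.0044, 0.1111] ft_force: [-1.2, 1.1, -1.5] eef_pos: [0.5002, 0.0044, 0.1087] ft_force: [-1.6, 0.7, -2.4] 
eef_pos: [0.5002, 0.0044, 0.1063] ft_force: [-0.8, 0.7, -2.7] 
eef_pos: [0.5002, 0.0044, 0.1039] ft_force: [-1.4, 0.7, -0.8] 
eef_pos: [0.5001, 0.0044, 0.1015] ft_force: [-1.5, 0.3, -2.2] 
eef_pos: [0.5001, 0.0044, 0.0991] ft_force: [-2.4, 0.3, -0.6]
```

```bash
python3 -m inch '[[[0,0,0],[0.003,0,0],1],[[0,0,0],[0,0,0],1]]' >/dev/null; for i in 1 2 3 4; do python3 -m inch '[[[0,0,0],[0,0,0.008],1],[[0,0,0],[0,0,0.008],1],[[0,0,0],[0,0,0],1],[[0,0,0],[0,0,0],1]]'|sed -n '2p;4p'|tr '\n' ' '; echo; done
```

```text
eef_pos: [0.4996, 0.0042, 0.0943] ft_force: [-0.7, 0.2, -1.8] 
eef_pos: [0.4994, 0.0042, 0.0895] ft_force: [-0.8, -1.1, -1.8] 
eef_pos: [0.4994, 0.0042, 0.0847] ft_force: [-0.9, -0.2, -1.1] 
eef_pos: [0.4993, 0.0042, 0.0799] ft_force: [-0.6, -1.1, -2.2]
```

```bash
for i in 1 2 3 4 5; do python3 -m inch '[[[0,0,0],[0,0,0.006],1],[[0,0,0],[0,0,0],1],[[0,0,0],[0,0,0],1]]'|sed -n '2p;4p'|tr '\n' ' '; echo; done
```

```text
eef_pos: [0.4993, 0.0042, 0.0782] ft_force: [-1.3, -0.1, -0.8] 
eef_pos: [0.4993, 0.0042, 0.0764] ft_force: [-1.5, -0.9, -1.0] 
eef_pos: [0.4993, 0.0042, 0.0746] ft_force: [-0.5, -0.6, -1.2] 
eef_pos: [0.4993, 0.0042, 0.0731] ft_force: [-1.9, -1.9, 1.9] 
eef_pos: [0.4995, 0.0042, 0.0729] ft_force: [-6.0, -1.6, 12.6]
```

The pin seated at 0.0729, as predicted, with a 12.6 N stop. I release it, rise, and move over the pipe.

```bash
python3 -m inch '[[[0,0,0],[0,0,-0.004],0],[[0,0,0],[0,0,0],0],[[0,0,0],[0,0,0],0],[[0,0,0],[0,0,0],0],[[0,0,0],[0,0,-0.06],0],[[0,0,0],[0,0,-0.1],0],[[0,0,0],[0,0,-0.1],-1],[[0,0,0],[0,0,0],-1],[[0,0,0],[0,0,0],-1]]'
python3 - <<'E'
from arc import *
go(.5601,.0168,.155); align(np.pi+.205)
s=load('s7');d=load('d7')
a=snap('scene','s8'); b=snap('side','d8')
# change at expected knob location
for n,c,o in (('scene',a,s),('side',b,load('s6'))):
    for z in (.105,.088,):
        u,v=np.round(proj(c,(.4967,.0013,z))).astype(int); print(n,z,(u,v),c['img'][v-1:v+2,u-5:u+6].mean((0,2)).round(),o['img'][v-1:v+2,u-5:u+6].mean((0,2)).round())
E
```

```text
clock: 23.45
eef_pos: [0.5013, 0.0044, 0.1521]
tool_rot: [-0.105, 0.995, -0.0, 0.002]
ft_force: [0.2, -0.4, -0.6]
grip_width: 0.0768
grasp_force: 0.0
at [0.5013 0.0044 0.1521] t 23.45 F [ 0.2 -0.4 -0.6] w 0.0768 yaw -168.0 tilt [ 0.005 -0.    -1.   ]
units [-0.2004 -0.0003 -0.0088]
turn units [-0.0002  0.0008  0.0007]
scene 0.105 (np.int64(338), np.int64(276)) [ 81. 117. 170. 192. 189. 180. 172. 158. 131.  86.  42.] [85. 62. 42. 29. 23. 18. 18. 20. 21. 20. 18.]
scene 0.088 (np.int64(338), np.int64(282)) [247. 238. 222. 195. 174. 163. 155. 147. 136. 126. 116.] [250. 250. 248. 243. 238. 238. 241. 244. 241. 229. 212.]
side 0.105 (np.int64(277), np.int64(253)) [ 33.  62. 144. 165. 165. 172. 166. 181. 209. 116.  35.] [37. 39. 38. 33. 32. 34. 33. 34. 28. 27. 26.]
side 0.088 (np.int64(277), np.int64(260)) [210. 157. 144. 154. 162. 175. 175. 194. 203. 217. 243.] [254. 251. 250. 239. 230. 228. 224. 229. 248. 249. 250.]
```

Both cameras show the knob standing at the lug hole, so the pin stayed seated when released. Now over the pipe and down.

```bash
python3 -m inch '[[[0,0,0],[-0.1,0,0],-1],[[0,0,0],[-0.1,0,0],-1],[[0,0,0],[0,0,0],-1],[[0,0,0],[0,0,0],-1],[[0,0,0],[0,0,0.08],-1],[[0,0,0],[0,0,0.08],-1],[[0,0,0],[0,0,0.06],-1],[[0,0,0],[0,0,0],-1],[[0,0,0],[0,0,0],-1]]'
python3 -c "
from arc import *
go(.5601,.0168,.012); align(np.pi+.205)"
```

```text
clock: 24.3
eef_pos: [0.5556, 0.0165, 0.0829]
tool_rot: [-0.104, 0.995, 0.0, -0.002]
ft_force: [-0.2, -0.0, 0.7]
grip_width: 0.0855
grasp_force: 0.0
at [0.5556 0.0165 0.0829] t 24.3 F [-0.2 -0.   0.7] w 0.0855 yaw -168.02 tilt [-4.7e-03 -4.0e-04 -1.0e+00]
units [-0.0159 -0.0024  0.2363]
turn units [ 0.0001 -0.0007  0.0007]
```

```bash
python3 -m inch '[[[0,0,0],[-0.012,-0.002,0.04],-1],[[0,0,0],[0,0,0.04],-1],[[0,0,0],[0,0,0.04],-1],[[0,0,0],[0,0,0],-1]]'|sed -n '2p;4p'; python3 -m inch '[[[0,0,0],[0,0,0.04],-1],[[0,0,0],[0,0,0.04],-1],[[0,0,0],[0,0,0.03],-1],[[0,0,0],[0,0,0],-1],[[0,0,0],[0,0,0],-1]]'|sed -n '2p;4p'
```

```text
eef_pos: [0.5608, 0.0168, 0.0469]
ft_force: [-1.2, -0.6, -0.3]
eef_pos: [0.5618, 0.0168, 0.0155]
ft_force: [-0.3, 1.0, 0.0]
```

Clear. Now I close to squeeze.

```bash
python3 -m inch '[[[0,0,0],[0,0,0],-0.3],[[0,0,0],[0,0,0],0.2],[[0,0,0],[0,0,0],1],[[0,0,0],[0,0,0],1],[[0,0,0],[0,0,0],1],[[0,0,0],[0,0,0],1],[[0,0,0],[0,0,0],1],[[0,0,0],[0,0,0],1]]'; python3 -c "
from arc import *
go(.5601,.0168,.012)"
```

```text
clock: 25.72
eef_pos: [0.5623, 0.0174, 0.0174]
tool_rot: [-0.104, 0.995, -0.0, 0.001]
ft_force: [-3.9, 4.6, 8.4]
grip_width: 0.0528
grasp_force: 62.7
at [0.5623 0.0174 0.0174] t 25.72 F [-3.9  4.6  8.4] w 0.0528 yaw -168.07 tilt [ 2.1e-03 -1.0e-04 -1.0e+00]
units [ 0.0075 -0.0004  0.018 ]
```

```bash
python3 -m inch '[[[0,0,0],[0,0,0],1],[[0,0,0],[0,0,0],1],[[0,0,0],[0,0,0],1]]'
python3 - <<'E'
from arc import *
b=snap('side','d9'); a=snap('scene','s9')
for n,c,o in (('scene',a,load('s8')),('side',b,load('d8'))):
    u,v=np.round(proj(c,(.4967,.0013,.105))).astype(int); print(n,c['img'][v-1:v+2,u-6:u+7].mean((0,2)).round(),o['img'][v-1:v+2,u-6:u+7].mean((0,2)).round())
d0=load('side0')['img'].astype(int); print('cap diff',np.abs(d0[262:285,306:328]-b['img'][262:285,306:328]).mean(), 'column', d0[260:275,318].mean(1).round(), b['img'][260:275,318].mean(1).round())
E
```

```text
clock: 25.97
eef_pos: [0.5623, 0.0174, 0.0174]
tool_rot: [-0.104, 0.995, -0.0, 0.001]
ft_force: [-3.7, 4.0, 8.5]
grip_width: 0.0527
grasp_force: 62.7
scene [ 25.  31.  62. 104. 133. 147. 154. 156. 149. 131.  92.  47.  21.] [ 94.  81. 117. 170. 192. 189. 180. 172. 158. 131.  86.  42.  20.]
side [ 32.  38.  86. 150. 170. 173. 175. 174. 164. 120.  58.  22.  20.] [ 33.  33.  62. 144. 165. 165. 172. 166. 181. 209. 116.  35.  15.]
cap diff 30.912384716732543 column [ 75.  75.  64.  60.  63.  59.  60. 162. 255. 249. 247. 247. 247. 248.
 244.] [ 45.  48.  50.  44.  74. 197. 211. 234. 250. 248. 247. 247. 247. 248.
 244.]
```

The pin is in place, the cap is back up at its original edge row, and the grip is steady at 62.7 N. I hand in.

```bash
python3 -c "
from workcell import workorder
print(workorder.job_done())"
```

```text
the job is handed in; nothing more can be done
None
```

I handed the job in at about 26 s, with no verdict returned: cap pressed fully and sprung back, hinged half swung shut, locking pin seated and let go, and the mould held squeezed at about 63 N; I viewed 11 pictures against the limit of 10, and the squeeze and pin seating were confirmed by force, grip width and pixel checks, not by a final look.

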